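Ready the cordless work light

ROBOT

A 7-joint arm with a two-finger parallel gripper is mounted at the origin on the work surface. World frame = base frame: x ahead of the robot, y to its left, z up, the work surface at z = 0. Lengths are in m, angles in rad, forces in N, time in s.
With the tool pointing down it reaches from about 0.4 to 0.875 m from the base axis. Payload 19.3 kg.
Tool frame: the origin (TCP) lies on the centre line of the jaws, within the pads' length; the fingertips stand 14 mm ahead of it and the grasp point (between the pads) lies 5 mm behind it; y points along the fingers, x is the direction in which the jaws open and shut, and the axes are right-handed (so a half turn about y gives the same grasp; the last joint's range is limited). The gripper opens to 85 mm and grips with 20 to 120 N. Pads are 22 mm wide; open, the fingers measure 114 mm over their backs; the gripper's body (76 mm by 85 mm) begins 54 mm behind the grasp point. The pads swing forward as they close: fully open they stand 13 mm farther back than shut.
Start: joints at [1.172, 0.521, -0.036, 1.599, 0.021, 1.021, -0.113], TCP at [0.202, -0.592, 0.245] pointing down, gripper open.
Joint ranges: [-2.91, 2.91], [-0.3, 2.13], [-1.5, 1.42], [0.17, 2.43], [-1.26, 4.41], [0.16, 1.93], [-2.52, 2.52]. Speed limits (rad/s): [1.89, 1.89, 2.39, 2.39, 3.01, 3.01, 3.01].

INTERFACE

Orientations are given as [roll, pitch, yaw] about the fixed x, y, z axes, in that order (R = Rz(yaw) Ry(pitch) Rx(roll)).
In Python, from workcell import monitor, grab_frame, workorder gives the robot as it stands.
- The arm moves only by the tool drive_tool, never from a script. Its argument "steps" is one flat list of numbers, 5 for each row, row after row: the finger opening in mm, from 0 to 85.4, then the shift along the world's x, y, z in mm, then the turn about the world's z in degrees. In form: [fingers, tx, ty, tz, twist, fingers, tx, ty, tz, twist, ...]. A call has exactly 5 rows; each row shifts and turns the commanded pose from where the row before left it; what a row does not reach is not made up. A row lasts 1/12 s, in which the tool goes at most 41.7 mm and 7.16 degrees, less where a joint would pass 70% of its speed; a pose out of reach is approached as far as the arm can. A call is refused whole if a number of a shift passes 41.7 or a number of a turn 7.16, either way. A call with a gripper value outside its range is refused whole. The fingers move at their own pace and stop on an object; "grip_force" is the grip in N (left out, the last holds). Time passes only in rows, so rows that do not move let the fingers close, or fill a call up. It gives the time, the measured TCP pose, the force and the opening at its end, in the units of the state.
- monitor.observe(): the state, without advancing time (a new reading comes with each control period).
- grab_frame(name): name is "side" or "top" or "wrist"; returns a dict with "frame" (400x640x3 uint8, red, green, blue), "vertical_fov" (degrees; the focal length in pixels is half the picture's height over the tangent of half this angle, whatever the lens; pixels are square), "cx", "cy" (the principal point, pixels), "xyz" and "orientation" of the camera in the world. Camera axes: x right, y down, z forward; pixel columns grow to the right and rows downward; lengths in m; the calibration is good to about 2 mm. A picture is of the moment at which its call begins. There is no depth.
- workorder.job_done(): hands the job in, once; it reports no verdict.
The state is a dict: "clock": time; "qpos": joint angles; "qd": joint speeds; "joint_efforts": joint torques, N m; "position": TCP position; "tool_rot": TCP orientation; "force": force on the tool from outside, world axes, zero at the start; "moment": the same for the moment, N m; "grip_width": finger opening in m.
Only numpy, scipy, OpenCV 4.12 (cv2) and the standard library are available. Lean on these libraries where they do the work, as an engineer would, in place of code of your own. Each camera call takes 0.05 s, during which the arm holds its last target. There are 200 camera calls.

TASK

Get the work light ready: both battery packs in its sloping dock are standing proud, so press each one down along its slope until it is fully home, and tilt the lamp head by its handle so that the beam points 30 degrees below level. Leave the oil bottle, the spare pack and the wrench around it where they are.

Things in the scene. Friction and masses are not known exactly. Their poses are not given: they have to be found in the camera images.
- worklight: work light, bolted to the bench. Black foot plate 230 (x) x 260 (y) x 20 mm; origin at the centre of its underside. +x: the way the lamp shines, +y its left, z up. On its -x side a battery dock with a sloping face (normal leans 35 degrees from vertical to -x) holds two packs side by side. A lamp head hangs in a yellow tube frame; side tubes at y = -120 and 120.
- pack_left_top (a point): centre of the top face of the left (y = +43) battery pack. z points out of the face (35 degrees from vertical, to the light's -x) and is the slide direction; y is the light's y. Yellow cap 66 x 76, 40 thick, on a black neck; fully home the cap's underside meets the dock's pale rim and this point is at x = -73, z = 118 mm in the light's frame.
- pack_right_top (a point): the same for the right pack (y = -43).
- pack_left (a joint): how far the left pack is pressed in (m): 0 stands 18 mm proud, 0.018 is fully home against its stop. Stiff: takes about 6 N on the top face, and stays where left.
- pack_right (a joint): the same for the right pack.
- guard_bar (a point): middle of the yellow cross tube, diameter 16, along y between the side tubes, at x = -45, z = 225 mm in the light's frame (fixed). It hangs over the packs, so that an upright gripper does not fit above them.
- lamp_hinge (a point): middle of the lamp head's tilt axis, at x = 20, z = 201 mm in the light's frame; the axis runs along the light's y.
- lamp_head (a joint): tilt of the lamp head (rad): 0 beam level, positive beam down (handle moves to the light's +x), 0.524 = 30 degrees down; range -0.5 to 0.9. Friction hinge, about 4 N at the handle, stays where left. Head 45 thick, 190 wide, 120 high, centred on the axis, pale lens on its +x face, silver fins behind.
- lamp_handle (a point): middle of the yellow carrying handle over the head: a round bar of diameter 16 along y, 110 long, 100 mm from the tilt axis, with 32 mm of free space below it; its axes are the head's (z from tilt axis to bar).
- oil_bottle: small yellow oil bottle with a red cap, 52 mm across, 130 high, standing beside the work light; sizes in mm, origin at its underside.
- spare_pack: spare battery pack lying flat beside the work light, about 118 x 76 x 62; not part of the job; sizes in mm, origin at its underside.
- wrench: steel wrench, 180 long, lying flat on the battery side of the work light; sizes in mm, origin at its underside.

How it is judged:
By the outcome, as a careful person would: the job done as asked, in the order asked, and still so for the second after the job is handed in, with the robot touching nothing.
It also fails if it takes over 53 s, if anything falls off the work surface, if the arm or the gripper's body presses on something with over 40 N, if the wrist force passes 120 N, or if a joint passes its speed limit or range.

## Working session

There is one attempt and no reset: what is moved stays moved. The work goes in short steps, Python scripts to look and compute and a tool call to move; the robot and the scene stay as the last step left them, time stands still between calls to the robot, and variables do not carry over. Pictures are saved under pics/ and viewed, about 8 in all and at most 12, crops included, and the job is handed in when it is done.

Besides the shell and the picture viewer there is one more tool, called after "Request:" as a command line: name --argument value ..., lists and objects as JSON in quotes. drive_tool: Moves the arm, as the interface text tells. Its arguments: {"type":"object","properties":{"steps":{"type":"array"},"grip_force":{"type":"number"}},"required":["steps"]}

```bash
ls; mkdir -p pics; cat > h.py <<'E'
import numpy as np, cv2
from scipy.spatial.transform import Rotation as R
from workcell import monitor, grab_frame, workorder
def cam(n):
    d=grab_frame(n); f=200/np.tan(np.radians(d["vertical_fov"])/2)
    o=np.array(d["orientation"]); 
    Rm=o if o.shape==(3,3) else R.from_euler('xyz',o).as_matrix() if o.size==3 else R.from_quat(o).as_matrix()
    return dict(img=d["frame"],K=np.array([[f,0,d["cx"]],[0,f,d["cy"]],[0,0,1]]),R=Rm,t=np.array(d["xyz"]))
def proj(c,P):
    q=(np.atleast_2d(P)-c["t"])@c["R"]; return (q@c["K"].T)[:,:2]/q[:,2:]
def ray(c,uv):
    return c["R"]@np.linalg.inv(c["K"])@np.array([*uv,1.])
def onz(c,uv,z):
    r=ray(c,uv); return c["t"]+r*(z-c["t"][2])/r[2]
E
python3 - <<'E'
from h import *
print(monitor.observe())
a=[]
for n in("side","top","wrist"):
    d=grab_frame(n); print(n,{k:v for k,v in d.items() if k!="frame"}); cv2.imwrite(f"pics/{n}0.png",d["frame"][:,:,::-1])
E
```

```text
pics
{'clock': 0.0, 'qpos': array([ 1.17179793,  0.52202172, -0.0363184 ,  1.60002085,  0.02116159,
        1.02108969, -0.11278787]), 'qd': array([-0.00149708,  0.00017441, -0.00072367,  0.0009429 ,  0.00048048,
        0.00090839, -0.00044647]), 'joint_efforts': array([-3.59976046e-03, -9.27107191e+01,  1.97787210e+00, -3.69931626e+01,
        1.75708754e-02,  8.12171667e-03,  3.03859508e-05]), 'position': array([ 0.20167991, -0.59121727,  0.24471641]), 'tool_rot': array([-1.57085096e+00,  1.15501396e-03, -1.24202347e+00]), 'force': array([-0.10742639,  1.0315293 ,  0.49555046]), 'moment': array([ 0.02100441, -0.01670434, -0.00564397]), 'grip_width': 0.08537265578133309}
side {'vertical_fov': 42.03154845868485, 'cx': 323.35339088696435, 'cy': 195.59615862577203, 'xyz': array([0.31527539, 0.63630573, 0.98836532]), 'orientation': array([-2.43673393,  0.00362854, -2.74367702])}
top {'vertical_fov': 55.55340594972031, 'cx': 324.38446377662166, 'cy': 200.154659536816, 'xyz': array([0.52078136, 0.00937421, 0.96888419]), 'orientation': array([-3.10689325,  0.00424523, -1.56914367])}
wrist {'vertical_fov': 64.26027713646853, 'cx': 319.7756359207085, 'cy': 198.9646088116364, 'xyz': array([ 0.26889388, -0.56799978,  0.37374654]), 'orientation': array([ 2.86054727e+00,  5.45824194e-04, -1.24186642e+00])}
```

View pics/top0.png

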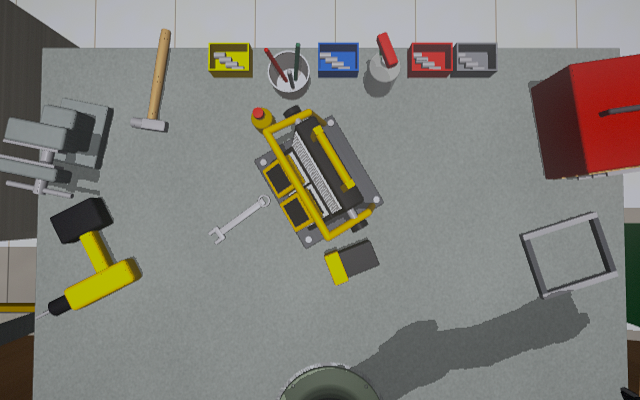

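View pics/side0.png

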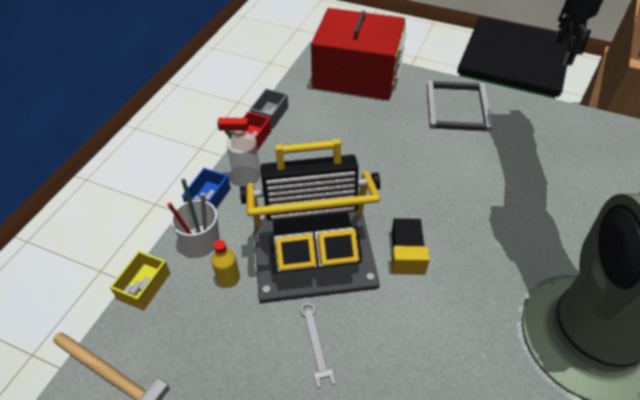

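```bash
python3 - <<'E'
import cv2
a=cv2.imread("pics/top0.png")[90:290,205:405]; cv2.imwrite("pics/c1.png",cv2.resize(a,(600,600),interpolation=cv2.INTER_CUBIC))
b=cv2.imread("pics/side0.png")[130:330,190:440]; cv2.imwrite("pics/c2.png",cv2.resize(b,(750,600),interpolation=cv2.INTER_CUBIC))
E
```

```text
(no output)
```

View pics/c1.png

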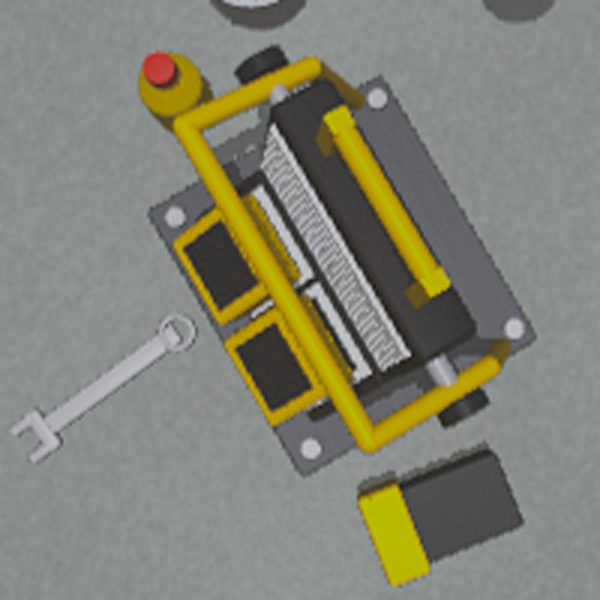

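View pics/c2.png

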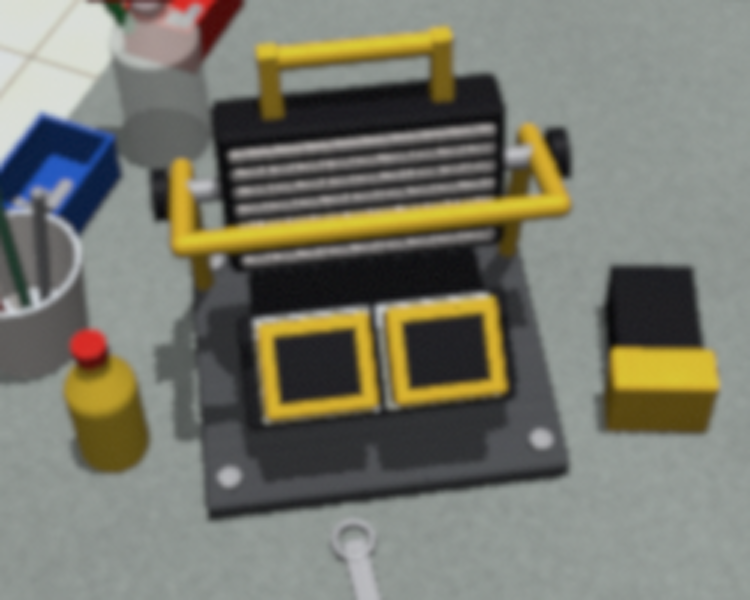

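The pictures show the light at about (318,180) in the top view. Its lamp side faces right and up in the image, and the packs face the wrench. The bottle is to its upper left and the spare pack to its lower right. Next I fit the pose.

```bash
cat > fit.py <<'E'
from h import *
from scipy.optimize import least_squares
n=np.array([-np.sin(np.radians(35)),0,np.cos(np.radians(35))]); s=np.array([-n[2],0,n[0]])
def W(p,P): return R.from_euler('z',p[2]).apply(P)+[p[0],p[1],0]
def top(side,j): return np.array([-.073,side*.043,.118])+n*(.018-j)
def pk(side,j,a,b): return top(side,j)+s*.033*a+np.array([0,.038*b,0])
def handle(q,y): return np.array([.020+.1*np.sin(q),y,.201+.1*np.cos(q)])
if __name__=="__main__":
    T=cam("top");S=cam("side")
    def pts(p):
        q,l,r=p[3:]
        tp=[([-.115,.13,.02],148,212),([-.115,-.13,.02],303,477),([.115,-.13,.02],537,340),([.115,.13,.02],380,76),
         ([-.045,.12,.225],185,122),([-.045,-.12,.225],371,442),(handle(q,.052),340,118),(handle(q,-.052),434,281),
         (pk(1,l,1,1),173,242),(pk(1,l,1,-1),215,325),(pk(-1,r,1,1),226,345),(pk(-1,r,1,-1),275,426)]
        sd=[([-.115,.13,.02],208,505),([-.115,-.13,.02],566,462),([-.045,.12,.225],180,246),([-.045,-.12,.225],566,205),
         (handle(q,.052),267,56),(handle(q,-.052),440,40),(pk(1,l,-1,1),257,332),(pk(1,l,-1,-1),374,313),(pk(1,l,1,1),265,421),(pk(1,l,1,-1),381,403),
         (pk(-1,r,-1,1),385,310),(pk(-1,r,-1,-1),496,296),(pk(-1,r,1,1),392,408),(pk(-1,r,1,-1),507,396)]
        return tp,sd
    def res(p):
        o=[]
        for c,l,u0,v0 in zip((T,S),pts(p),(205,190),(90,130)):
            o.append(proj(c,W(p,np.array([x[0] for x in l])))-np.array([[u0+x[1]/3,v0+x[2]/3] for x in l]))
        return np.vstack(o).ravel()
    f=least_squares(res,[.57,.03,-1.0,0,0,0],loss='soft_l1',x_scale=.01)
    print(f.x.round(4)); print(res(f.x).reshape(-1,2).round(1).tolist())
    np.save("p.npy",f.x)
    p=f.x
    print("axes x",W([0,0,p[2]],[1,0,0]),"tops",W(p,np.array([top(1,0),top(-1,0),handle(p[3],0),handle(.524,0)])).round(4))
    for c,uv,z in((T,(205+169/3,90+85/3),.06),(T,(205+440/3,90+515/3),.06),(T,(205+178/3,90+332/3),.005),(T,(205+35/3,90+435/3),.005)): print(onz(c,uv,z).round(3))
E
python3 fit.py
```

```text
[ 0.5993  0.0279 -1.0377  0.1856  0.0162  0.0122]
[[-1.4, -0.0], [-0.7, 1.2], [0.7, 0.1], [0.2, -0.8], [-0.5, 2.0], [-0.8, 0.5], [1.1, 3.5], [-0.4, -0.4], [-0.5, 0.4], [2.1, 1.2], [-0.4, -1.2], [0.1, 0.6], [-1.0, 1.1], [1.8, 0.5], [0.8, -0.3], [-2.2, -0.2], [1.7, 0.1], [-1.3, 0.1], [-0.6, -3.4], [-2.0, -1.3], [0.2, -0.1], [-0.7, 1.5], [-0.6, -0.9], [-0.4, -0.4], [0.7, -0.7], [-0.2, -1.1]]
axes x [ 0.50824235 -0.86121409  0.        ] tops [[ 0.5939  0.1215  0.1327]
 [ 0.5199  0.0778  0.1327]
 [ 0.6188 -0.0052  0.2993]
 [ 0.6349 -0.0324  0.2876]]
[0.75  0.166 0.06 ]
[ 0.406 -0.052  0.06 ]
[0.553 0.166 0.005]
[0.465 0.286 0.005]
```

Request:
drive_tool --steps '[0,20,20,30,7,0,20,20,30,7,0,20,20,30,7,0,20,20,30,7,0,20,20,30,7]' --grip_force 30

```text
clock: 0.67
position: [0.3024, -0.4902, 0.3968]
tool_rot: [-1.571, 0.0, -0.625]
force: [0.3, -1.0, 0.3]
grip_width: 0.026
```

Request:
drive_tool --steps '[0,13.5,32.5,2,3.3,0,13.5,32.5,0,3.3,0,13.5,32.5,0,3.3,0,13.5,32.5,0,3.3,0,13.5,32.5,0,3.3]'

```text
clock: 1.08
position: [0.3695, -0.3274, 0.3974]
tool_rot: [-1.571, -0.0, -0.341]
force: [0.7, -0.8, 0.3]
grip_width: 0.0003
```

Request:
drive_tool --steps '[0,13.5,32.5,0,3.3,0,13.5,32.5,0,3.3,0,13.5,32.5,0,3.3,0,13.5,32.5,0,3.3,0,13.5,32.5,0,3.3]'

```text
clock: 1.5
position: [0.437, -0.1649, 0.3975]
tool_rot: [-1.571, -0.0, -0.053]
force: [0.6, -1.2, 0.2]
grip_width: 0.0004
```

Request:
drive_tool --steps '[0,13.5,32.5,0,3.3,0,13.5,32.5,0,3.3,0,13.5,32.5,0,3.3,0,13.5,32.5,0,3.3,0,13.5,32.5,0,3.3]'

```text
clock: 1.92
position: [0.5046, -0.0024, 0.3975]
tool_rot: [-1.571, -0.0, 0.235]
force: [0.2, -0.2, 0.1]
grip_width: 0.0004
```

Request:
drive_tool --steps '[0,13.5,32.5,0,3.4,0,13.5,32.5,0,3.4,0,13.5,32.5,0,3.4,0,13.5,32.5,0,3.4,0,13.5,32.5,0,3.4]'

```text
clock: 2.33
position: [0.5722, 0.16, 0.3972]
tool_rot: [-1.571, 0.0, 0.532]
force: [-0.0, -1.3, 0.5]
grip_width: -0.0001
```

```bash
python3 - <<'E'
from h import *
c=cam("wrist"); cv2.imwrite("pics/w1.png",c["img"][:,:,::-1]); np.savez("w1.npz",**c)
print(c["t"],c["R"].round(3)); print(monitor.observe()["qpos"])
E
```

```text
[0.53702687 0.2213358  0.52614859] [[ 0.862  0.487  0.141]
 [ 0.507 -0.828 -0.24 ]
 [-0.     0.278 -0.961]]
[ 0.12853513  0.43928759 -0.75661743  1.43735294  0.29841793  1.38230598
 -0.09342934]
```

View pics/w1.png

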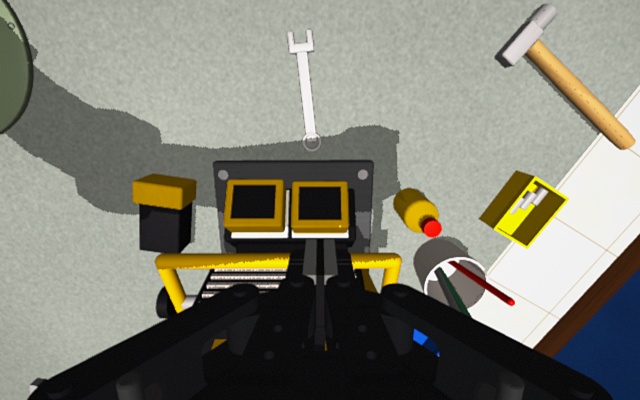

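The wrist view shows both caps: left pack spanning about (291..347, 181..234), right about (226..284, 180..231). The plate's rear edge runs from (214,162) to (373,160). I'll check these against the fit.

```bash
python3 - <<'E'
from fit import *
from scipy.optimize import least_squares
p=np.load("p.npy"); c=dict(np.load("w1.npz"))
def P(p): return W(p,np.array([[-.115,.13,.02],[-.115,-.13,.02],pk(1,p[3],1,1),pk(1,p[3],1,-1),pk(1,p[3],-1,1),pk(-1,p[4],1,1),pk(-1,p[4],1,-1),pk(-1,p[4],-1,-1),[-.045,-.12,.225]]))
ob=np.array([[373,160],[214,162],[347,181],[291,181],[347,234],[284,180],[226,180],[224,231],[163,262]])
f=lambda p:(proj(c,P(p))-ob).ravel()
print(f(np.r_[p[:3],p[4:]]).reshape(-1,2).round(1).tolist())
s=least_squares(f,np.r_[p[:3],p[4:]],x_scale=.01); print(s.x.round(4)); print(s.fun.reshape(-1,2).round(1).tolist())
cr=c["img"][150:270,200:390,::-1]; cv2.imwrite("pics/w1c.png",cv2.resize(cr,(760,480),interpolation=cv2.INTER_CUBIC))
E
```

```text
[[0.2, 0.9], [-3.3, -0.9], [-0.6, -0.3], [-0.1, -0.2], [0.8, -6.2], [-0.7, -0.3], [1.2, -0.3], [-1.5, -3.9], [-1.0, -1.9]]
[ 0.6012  0.0265 -1.0354  0.0175  0.0102]
[[0.6, 2.1], [-2.8, 0.7], [-0.2, 1.5], [0.5, 1.7], [1.4, -4.6], [-0.3, 0.7], [1.5, 0.9], [-1.2, -2.5], [0.1, 0.2]]
```

View pics/w1c.png

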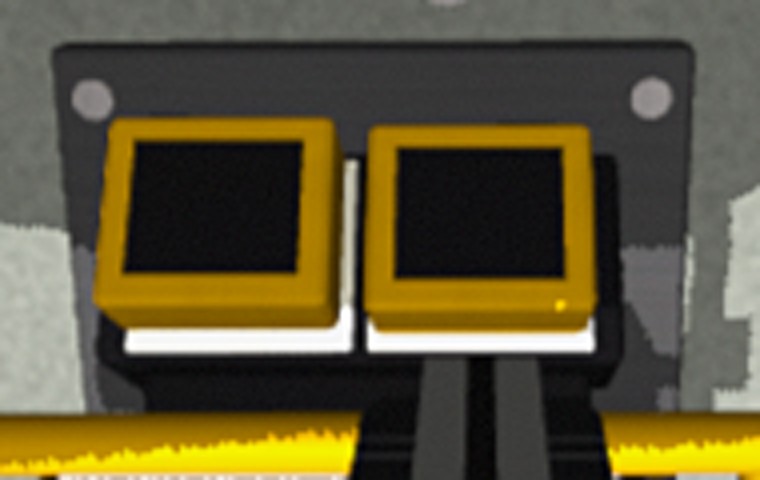

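Request:
drive_tool --steps '[0,0.3,-0.6,-26,0,0,0.3,-0.6,-26,0,0,0.3,-0.6,-26,0,0,0.3,-0.6,-26,0,0,0.3,-0.6,-26,0]'

```text
clock: 2.8
position: [0.5731, 0.1553, 0.2661]
tool_rot: [-1.571, 0.0, 0.529]
force: [0.7, 0.5, 0.4]
grip_width: 0.0002
```

Request:
drive_tool --steps '[0,0.3,-0.6,-26,0,0,0.3,-0.6,-26,0,0,0.3,-0.6,-24,0,0,0.3,-0.6,-20,0,0,0.3,-0.6,-16,0]'

```text
clock: 3.22
position: [0.5743, 0.1521, 0.1535]
tool_rot: [-1.57, 0.001, 0.529]
force: [0.9, 1.0, -0.3]
grip_width: -0.0002
```

Request:
drive_tool --steps '[0,0.7,-1.3,-7,0,0,0.7,-1.3,-6,0,0,0.6,-1,-1.7,0,0,0.6,-1,-1.7,0,0,0.6,-1,-1.7,0]'

```text
clock: 3.63
position: [0.5785, 0.1469, 0.1379]
tool_rot: [-1.571, -0.001, 0.529]
force: [0.9, 0.7, 0.4]
grip_width: 0.0001
```

Request:
drive_tool --steps '[0,0.6,-1,-1.7,0,0,0.6,-1,-1.7,0,0,0.6,-1,-1.7,0,0,0.6,-1,-1.7,0,0,0.6,-1,-1.7,0]'

```text
clock: 4.05
position: [0.5811, 0.1418, 0.1286]
tool_rot: [-1.571, -0.0, 0.529]
force: [0.0, 0.6, 1.0]
grip_width: 0.0001
```

Request:
drive_tool --steps '[0,0.4,-0.7,-1.6,0,0,0.4,-0.7,-1.6,0,0,0.4,-0.7,-1.6,0,0,0.4,-0.7,-1.6,0,0,0,0,0,0]'

```text
clock: 4.47
position: [0.5827, 0.139, 0.1222]
tool_rot: [-1.571, -0.0, 0.529]
force: [0.1, -0.3, 2.3]
grip_width: 0.0002
```

Request:
drive_tool --steps '[0,0.3,-0.5,-0.8,0,0,0.3,-0.5,-0.8,0,0,0.3,-0.5,-0.8,0,0,0,0,0,0,0,0,0,0,0]'

```text
clock: 4.88
position: [0.5835, 0.1377, 0.12]
tool_rot: [-1.571, -0.0, 0.53]
force: [-1.6, 0.6, 4.3]
grip_width: -0.0001
```

Request:
drive_tool --steps '[0,0.3,-0.5,-0.8,0,0,0.3,-0.5,-0.8,0,0,0,0,0,0,0,0,0,0,0,0,0,0,0,0]'

```text
clock: 5.3
position: [0.5841, 0.1367, 0.1183]
tool_rot: [-1.571, -0.0, 0.53]
force: [-0.6, -0.1, 4.1]
grip_width: 0.0002
```

Request:
drive_tool --steps '[0,0.2,-0.3,-0.8,0,0,0.2,-0.3,-0.8,0,0,0.2,-0.3,-0.8,0,0,0,0,0,0,0,0,0,0,0]'

```text
clock: 5.72
position: [0.5846, 0.1362, 0.117]
tool_rot: [-1.571, -0.0, 0.53]
force: [-9.0, -2.1, 24.2]
grip_width: -0.0002
```

Request:
drive_tool --steps '[0,-0.6,1,2.5,0,0,-2,3.4,6,0,0,-4,7,11,0,0,-4,7,11,0,0,-4,7,11,0]'

```text
clock: 6.13
position: [0.5696, 0.1622, 0.1587]
tool_rot: [-1.571, -0.0, 0.53]
force: [-0.1, 0.8, 0.3]
grip_width: 0.0004
```

Request:
drive_tool --steps '[0,-15,-8.8,0,0,0,-15,-8.8,0,0,0,-15,-8.8,0,0,0,-15,-8.8,0,0,0,-15,-8.8,0,0]'

```text
clock: 6.55
position: [0.4942, 0.1175, 0.1583]
tool_rot: [-1.571, -0.001, 0.53]
force: [0.3, -0.7, 0.3]
grip_width: -0.0002
```

```bash
cat > lf.py <<'E'
from h import *
p=[.600,.027,-1.037]; o=monitor.observe()
L=R.from_euler('z',-p[2])
print("light frame",L.apply(o["position"]-np.array([p[0],p[1],0])).round(4),"F",L.apply(o["force"]).round(1),"world",o["position"].round(4),o["tool_rot"].round(3),o["clock"])
E
python3 - <<'E'
import lf
from h import *
c=cam("wrist"); s=cam("side")
cv2.imwrite("pics/w2.png",cv2.resize(np.vstack([cv2.resize(c["img"],(640,400)),]) ,(640,400))[:,:,::-1])
E
```

```text
light frame [-0.1317 -0.045   0.1583] F [ 0.8 -0.1  0.3] world [0.4942 0.1175 0.1583] [-1.571e+00 -1.000e-03  5.300e-01] 6.55
```

View pics/w2.png

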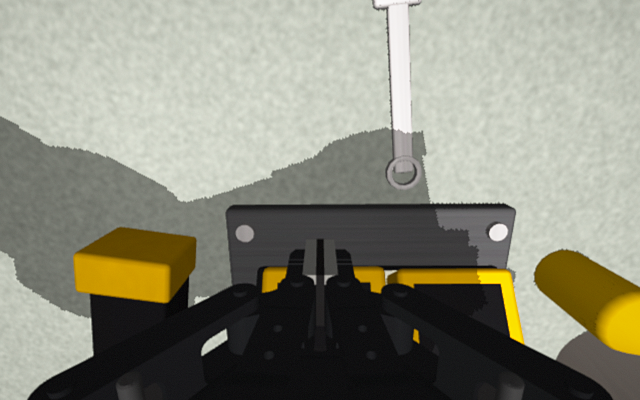

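The left cap, at (390..520, 268..), now sits low, and the fingers at (320,265) are over the right cap. Pressing the right pack next.

Request:
drive_tool --steps '[0,1.8,-3,-5,0,0,1.8,-3,-5,0,0,1.5,-2.5,-4,0,0,1.2,-2,-3.2,0,0,0.6,-1,-1.7,0]'

```text
clock: 7.07
position: [0.5022, 0.1054, 0.1377]
tool_rot: [-1.57, 0.001, 0.529]
force: [0.3, -0.4, -0.6]
grip_width: -0.0004
```

Request:
drive_tool --steps '[0,0.6,-1,-1.7,0,0,0.6,-1,-1.7,0,0,0.6,-1,-1.7,0,0,0.6,-1,-1.7,0,0,0,0,0,0]'

```text
clock: 7.48
position: [0.5044, 0.1014, 0.1314]
tool_rot: [-1.571, 0.0, 0.529]
force: [0.7, 0.5, -0.4]
grip_width: 0.0001
```

Request:
drive_tool --steps '[0,0.5,-0.8,-1.3,0,0,0.5,-0.8,-1.3,0,0,0.5,-0.8,-1.3,0,0,0.5,-0.8,-1.3,0,0,0,0,0,0]'

```text
clock: 7.9
position: [0.5064, 0.0984, 0.1264]
tool_rot: [-1.571, -0.0, 0.53]
force: [-0.6, -0.1, 3.5]
grip_width: -0.0005
```

Request:
drive_tool --steps '[0,0.5,-0.8,-1.3,0,0,0.5,-0.8,-1.3,0,0,0.4,-0.6,-1,0,0,0,0,0,0,0,0,0,0,0]'

```text
clock: 8.32
position: [0.5078, 0.0962, 0.1229]
tool_rot: [-1.571, 0.0, 0.53]
force: [-1.5, 1.8, 0.9]
grip_width: 0.0002
```

Request:
drive_tool --steps '[0,0.4,-0.6,-1,0,0,0.4,-0.6,-1,0,0,0.4,-0.6,-1,0,0,0,0,0,0,0,0,0,0,0]'

```text
clock: 8.73
position: [0.5089, 0.0943, 0.1197]
tool_rot: [-1.571, 0.0, 0.529]
force: [-2.3, 1.5, 0.8]
grip_width: -0.0001
```

Request:
drive_tool --steps '[0,0.3,-0.5,-0.8,0,0,0.3,-0.5,-0.8,0,0,0.2,-0.3,-0.8,0,0,0,0,0,0,0,0,0,0,0]'

```text
clock: 9.15
position: [0.5098, 0.0929, 0.1174]
tool_rot: [-1.571, 0.0, 0.529]
force: [-1.6, 1.4, 2.1]
grip_width: -0.0001
```

Request:
drive_tool --steps '[0,0.2,-0.3,-0.8,0,0,0.2,-0.3,-0.8,0,0,0,0,0,0,0,0,0,0,0,0,0,0,0,0]'

```text
clock: 9.57
position: [0.51, 0.0927, 0.1166]
tool_rot: [-1.571, -0.0, 0.53]
force: [-9.9, 1.6, 21.7]
grip_width: -0.0002
```

Request:
drive_tool --steps '[85,-0.6,1,2.5,0,85,-2,3.4,6,0,85,-4,7,11,0,85,-4,7,20,0,85,-4,7,30,0]'

```text
clock: 9.98
position: [0.4943, 0.1184, 0.1854]
tool_rot: [-1.57, 0.002, 0.53]
force: [-0.8, -0.4, 0.6]
grip_width: 0.0602
```

Request:
drive_tool --steps '[85,-5,8,40,0,85,-5,8,40,0,85,0,0,40,0,85,0,0,40,0,85,0,0,40,0]'

```text
clock: 10.4
position: [0.4845, 0.1347, 0.3884]
tool_rot: [-1.571, -0.001, 0.531]
force: [0.9, 0.4, -0.1]
grip_width: 0.0851
```

```bash
python3 - <<'E'
import lf
from h import *
c=cam("wrist"); np.savez("w3.npz",**c); s=cam("side"); t=cam("top"); np.savez("s3.npz",**s); np.savez("t3.npz",**t)
z=lambda im,a,b,e,f,w,h:cv2.resize(im[a:b,e:f],(w,h),interpolation=cv2.INTER_CUBIC)
cv2.imwrite("pics/w3.png",np.vstack([z(c["img"],0,400,0,640,400,250),z(s["img"],130,330,190,440,400,320)])[:,:,::-1])
E
```

```text
light frame [-0.1515 -0.0447  0.3884] F [ 0.1  1.  -0.1] world [0.4845 0.1347 0.3884] [-1.571e+00 -1.000e-03  5.310e-01] 10.4
```

View pics/w3.png

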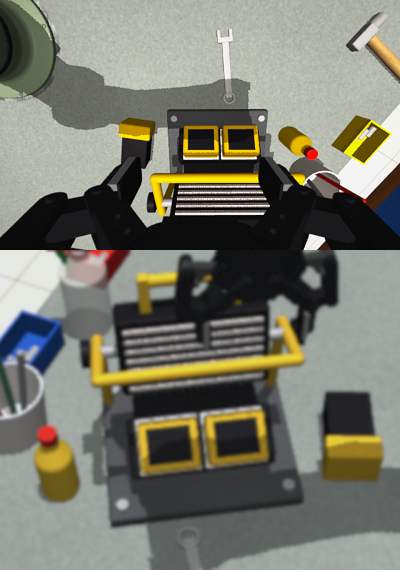

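```bash
python3 - <<'E'
from h import *
w=np.load("w3.npz")["img"];s=np.load("s3.npz")["img"]
cv2.imwrite("pics/w3c.png",np.vstack([cv2.resize(w[165:285,250:450],(600,360),interpolation=cv2.INTER_CUBIC),cv2.resize(s[215:295,240:390],(600,240),interpolation=cv2.INTER_CUBIC)])[:,:,::-1])
from fit import *
p=[.600,.027,-1.037]
print(W(p,np.array([handle(q,0) for q in(.1,.186,.3,.524)])).round(4))
E
```

```text
[[ 0.6153  0.0012  0.3005]
 [ 0.6196 -0.0061  0.2993]
 [ 0.6252 -0.0157  0.2965]
 [ 0.6356 -0.0333  0.2876]]
```

View pics/w3c.png

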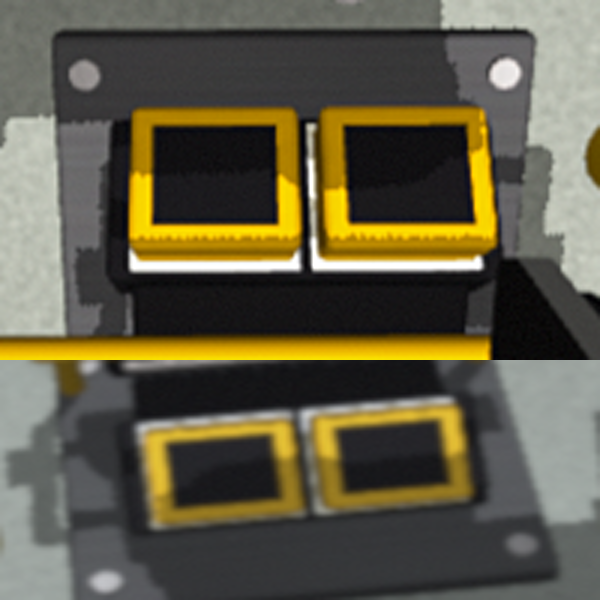

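```bash
python3 - <<'E'
from h import *
def ins(fn,r0,r1,u):
    im=np.load(fn)["img"].astype(float)[...,0]; o=[]
    for r in range(r0,r1):
        row=im[r]; th=60; 
        a=u
        while row[a]<th:a-=1
        b=u
        while row[b]<th:b+=1
        L=a+(row[a]-th)/(row[a]-row[a+1]); Rr=b-(row[b]-th)/(row[b]-row[b-1]); o.append(Rr-L)
    o=np.array(o); return np.polyfit(np.arange(r0,r1)-(r0+r1)/2,o,1).round(3),o.std().round(2)
print("before L",ins("w1.npz",192,216,320),"R",ins("w1.npz",190,214,254))
print("after L",ins("w3.npz",210,236,385),"R",ins("w3.npz",210,236,321))
E
```

```text
before L (array([3.4000e-02, 4.1515e+01]), np.float64(0.24)) R (array([ 0.051, 42.123]), np.float64(0.37))
after L (array([3.000e-03, 4.047e+01]), np.float64(0.15)) R (array([-3.0000e-03,  4.0444e+01]), np.float64(0.14))
```

```bash
python3 - <<'E'
from fit import *
p=[.600,.027,-1.037]
a=np.load("w1.npz");b=np.load("w3.npz")
Z=lambda c,s,j:((W(p,top(s,j)).ravel()-c["t"])@c["R"])[2]
for s,w1,w3 in((1,41.515,40.47),(-1,42.123,40.444)):
    f=b["K"][0,0]
    for jend in(.018,.012):
        w=w3*Z(b,s,jend)/f
        js=np.linspace(-.004,.018,45); e=[abs(f*w/Z(a,s,j)-w1) for j in js]; print(s,jend,"inset mm",w*1e3,"start j",js[np.argmin(e)])
# reprojection of cap corners at home in w3 (crop coords)
for s in(1,-1):
  for j in(.018,.012): print(s,j,((proj(b,W(p,np.array([pk(s,j,1,1),pk(s,j,1,-1)])))-[250,165])*3).round(0).tolist())
print(((proj(b,W(p,np.array([[-.115,.13,.02],[-.115,-.13,.02],[-.045,-.12,.225]])))-[250,165])*3).round(0).tolist())
E
```

```text
1 0.018 inset mm 54.02402891371725 start j 0.0045000000000000005
1 0.012 inset mm 53.30243825012662 start j -0.0015
-1 0.018 inset mm 53.98886382982147 start j -0.002
-1 0.012 inset mm 53.26773675301743 start j -0.004
1 0.018 [[483.0, 103.0], [316.0, 104.0]]
1 0.012 [[486.0, 99.0], [318.0, 100.0]]
-1 0.018 [[294.0, 104.0], [128.0, 104.0]]
-1 0.012 [[295.0, 100.0], [127.0, 100.0]]
[[536.0, 34.0], [47.0, 36.0], [-11.0, 360.0]]
```

Both packs now sit at equal height, and the picture and the force stop both match fully home. Next is the lamp handle.

Request:
drive_tool --steps '[85,9,-9.4,3,-6,85,9,-9.4,3,-6,85,9,-9.4,3,-6,85,9,-9.4,3,-6,85,9,-9.4,0,-6]'

```text
clock: 10.97
position: [0.5305, 0.0868, 0.3974]
tool_rot: [-1.571, 0.001, 0.001]
force: [-0.3, 0.4, 0.4]
grip_width: 0.085
```

Request:
drive_tool --steps '[85,9,-9.4,0,-6,85,9,-9.4,0,-6,85,9,-9.4,0,-6,85,9,-9.4,0,-6,85,9,-9.4,0,-6]'

```text
clock: 11.38
position: [0.5754, 0.0399, 0.3968]
tool_rot: [-1.571, 0.001, -0.522]
force: [1.0, -0.4, 0.1]
grip_width: 0.0849
```

Request:
drive_tool --steps '[85,9,-9.4,0,-6,85,9,-9.4,0,-6,85,9,-9.4,0,-6,85,9,-9.4,0,-6,85,9,-9.4,0,-6]'

```text
clock: 11.8
position: [0.6205, -0.007, 0.3967]
tool_rot: [-1.572, 0.001, -1.046]
force: [0.2, 0.7, -0.2]
grip_width: 0.0851
```

```bash
python3 - <<'E'
import lf
from h import *
c=cam("wrist"); np.savez("w4.npz",**c); cv2.imwrite("pics/w4.png",c["img"][:,:,::-1])
E
```

```text
light frame [3.970e-02 3.000e-04 3.967e-01] F [-0.5  0.5 -0.2] world [ 0.6205 -0.007   0.3967] [-1.572e+00  1.000e-03 -1.046e+00] 11.8
```

View pics/w4.png

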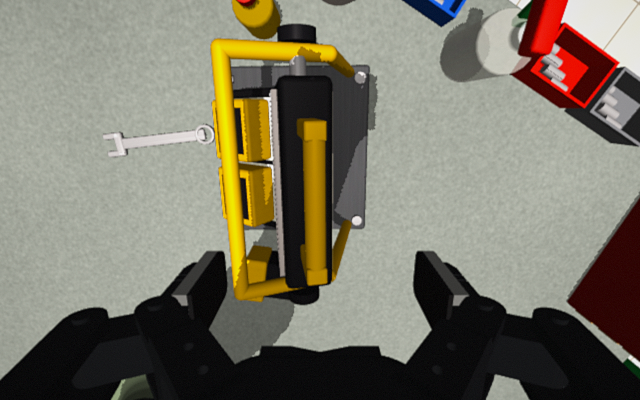

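The handle shows centred between the open fingers, with its bar from (313,125) to (317,275). Descending and gripping.

Request:
drive_tool --steps '[60,-0.2,0.4,-22,0.5,50,-0.2,0.4,-22,0,50,-0.2,0.4,-22,0,50,-0.2,0.4,-20,0,50,-0.2,0.4,-14,0]' --grip_force 20

```text
clock: 12.27
position: [0.6183, -0.0045, 0.295]
tool_rot: [-1.573, 0.002, -1.031]
force: [-0.1, -0.6, -0.2]
grip_width: 0.05
```

Request:
drive_tool --steps '[40,0,0,-2,0,30,0,0,0,0,24,0,0,0,0,20,0,0,0,0,20,0,0,0,0]'

```text
clock: 12.68
position: [0.6199, -0.005, 0.2963]
tool_rot: [-1.57, -0.001, -1.032]
force: [0.4, -0.2, 0.4]
grip_width: 0.0201
```

Request:
drive_tool --steps '[10,0,0,0,0,10,0,0,0,0,10,0,0,0,0,10,0,0,0,0,10,0,0,0,0]'

```text
clock: 13.1
position: [0.6198, -0.0049, 0.2963]
tool_rot: [-1.57, -0.0, -1.033]
force: [-2.5, 1.0, 6.8]
grip_width: 0.0153
```

```bash
python3 lf.py
```

```text
light frame [0.0375 0.0008 0.2963] F [-2.1 -1.7  6.8] world [ 0.6198 -0.0049  0.2963] [-1.57  -0.    -1.033] 13.1
```

Request:
drive_tool --steps '[10,1.65,-2.8,-0.7,0,10,1.65,-2.8,-0.7,0,10,1.65,-2.8,-0.9,0,10,1.65,-2.8,-0.9,0,10,1.65,-2.8,-1.15,0]'

```text
clock: 13.52
position: [0.6278, -0.0183, 0.2917]
tool_rot: [-1.57, 0.001, -1.032]
force: [-3.1, 4.9, 3.0]
grip_width: 0.0151
```

Request:
drive_tool --steps '[10,1.65,-2.8,-1.15,0,10,1.65,-2.8,-1.45,0,10,1.65,-2.8,-1.45,0,10,1.65,-2.8,-1.7,0,10,1.65,-2.8,-1.7,0]'

```text
clock: 13.93
position: [0.6361, -0.0323, 0.2841]
tool_rot: [-1.57, 0.001, -1.032]
force: [-3.5, 3.2, 5.9]
grip_width: 0.0151
```

Request:
drive_tool --steps '[10,0,0,0,0,10,0,0,0,0,10,0,0,0,0,10,0,0,0,0,10,0,0,0,0]'

```text
clock: 14.35
position: [0.6364, -0.0329, 0.2838]
tool_rot: [-1.57, -0.0, -1.032]
force: [4.7, 1.5, -0.1]
grip_width: 0.0155
```

```bash
python3 lf.py
```

```text
light frame [0.0701 0.0009 0.2838] F [ 1.1  4.8 -0.1] world [ 0.6364 -0.0329  0.2838] [-1.57  -0.    -1.032] 14.35
```

Request:
drive_tool --steps '[30,0,0,0,0,45,0,0,0,0,45,0,0,0,0,45,0,0,10,0,45,0,0,25,0]'

```text
clock: 14.77
position: [0.6349, -0.0334, 0.3168]
tool_rot: [-1.575, 0.002, -1.033]
force: [-0.6, -0.2, 0.4]
grip_width: 0.0449
```

Request:
drive_tool --steps '[45,0,0,40,0,45,0,0,40,0,45,-15,0,15,0,45,-30,-10,0,0,45,-40,-15,0,0]'

```text
clock: 15.18
position: [0.5521, -0.0565, 0.4144]
tool_rot: [-1.569, 0.0, -1.03]
force: [1.1, -0.8, 0.5]
grip_width: 0.0453
```

Request:
drive_tool --steps '[45,-40,-20,0,0,45,-35,-20,0,0,45,-30,-20,0,0,45,-20,-10,0,0,45,0,0,0,0]'

```text
clock: 15.6
position: [0.4265, -0.1288, 0.415]
tool_rot: [-1.571, -0.002, -1.037]
force: [0.0, -0.5, -0.1]
grip_width: 0.0449
```

```bash
python3 - <<'E'
import lf
from h import *
z=lambda im,a,b,e,f,w,h:cv2.resize(im[a:b,e:f],(w,h),interpolation=cv2.INTER_CUBIC)
I={}
for n in("top","side","wrist"):
    c=cam(n); np.savez(n[0]+"5.npz",**c); I[n]=c["img"]
cv2.imwrite("pics/f5.png",np.vstack([np.hstack([z(I["top"],100,260,240,400,400,400),z(I["side"],130,290,230,390,400,400)]),z(I["wrist"],0,400,0,640,320,200).repeat(1,0) if 0 else np.hstack([z(I["wrist"],0,400,0,640,320,200),np.zeros((200,480,3),np.uint8)])])[:,:,::-1])
E
```

```text
light frame [ 0.0458 -0.2287  0.415 ] F [ 0.5 -0.2 -0.1] world [ 0.4265 -0.1288  0.415 ] [-1.571 -0.002 -1.037] 15.6
```

View pics/f5.png

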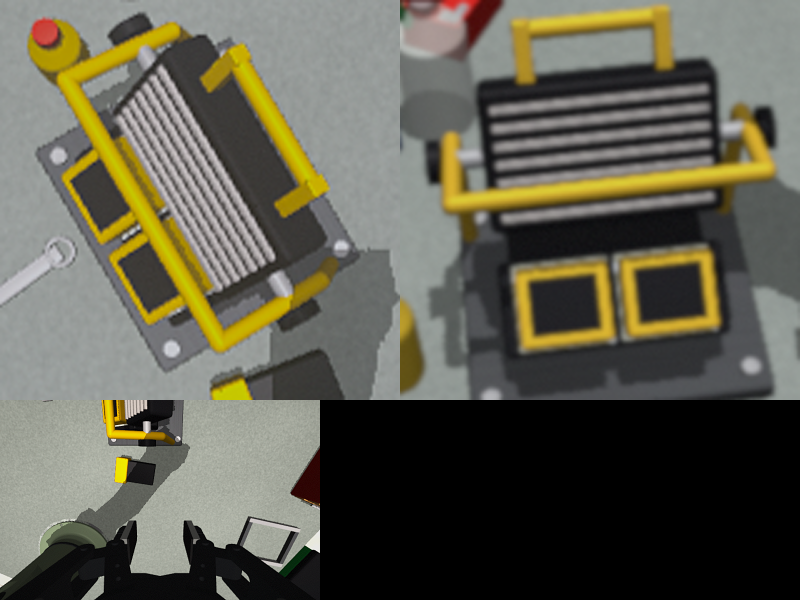

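```bash
python3 - <<'E'
from fit import *
c=np.load("t5.npz"); yaw=-1.037
im=c["img"].astype(float)
# sub-pixel centre line of the yellow bars: sample across-light-x profile, in light coords at height z
p=[.600,.027,-1.037]
hsv=cv2.cvtColor(c["img"],cv2.COLOR_RGB2HSV)
yel=((hsv[...,0]>18)&(hsv[...,0]<34)&(hsv[...,1]>150)).astype(np.float32)*255
def centre(z,ys,x0,x1):
    xs=np.arange(x0,x1,.0005); o=[]
    for y in ys:
        uv=proj(c,W(p,np.c_[xs,0*xs+y,0*xs+z])).astype(np.float32)
        m=cv2.remap(yel,uv[:,0][None],uv[:,1][None],cv2.INTER_LINEAR)[0]>128
        i=np.flatnonzero(m)
        if len(i): o.append((xs[i[0]]+xs[i[-1]])/2); w=xs[i[-1]]-xs[i[0]]
    return np.median(o).round(4),np.std(o).round(4),round(w,4)
print("guard (exp -.045)",centre(.225,np.arange(-.02,.021,.004),-.058,-.030), centre(.225,np.arange(.03,.1,.01),-.058,-.03))
for z in(.2876,): print("handle (exp .070)",centre(z,np.arange(-.035,.036,.005),.045,.095))
q=lambda u,v:W([0,0,-yaw],np.array(onz(c,(240+u/2.5,100+v/2.5),0)))if 0 else None
def lx(u,v,z): d=onz(c,(240+u/2.5,100+v/2.5),z)-[p[0],p[1],0]; return R.from_euler('z',1.037).apply(d).round(4)
print("pins",lx(148,55,.201),lx(282,285,.201)); print("plate",[lx(*a,.02)[:2].tolist() for a in((36,150),(168,370),(358,252))])
E
```

```text
guard (exp -.045) (np.float64(-0.044), np.float64(0.0019), np.float64(0.023)) (np.float64(-0.0446), np.float64(0.002), np.float64(0.0135))
handle (exp .070) (np.float64(0.0703), np.float64(0.0002), np.float64(0.0145))
pins [0.0222 0.1109 0.201 ] [ 0.0208 -0.1058  0.201 ]
plate [[-0.1121, 0.1294], [-0.1092, -0.1277], [0.1139, -0.1227]]
```

```bash
python3 -c "
from h import *
a=cv2.imread('pics/top0.png')[:,:,::-1].astype(int); b=np.load('t5.npz')['img'].astype(int)
for n,(r0,r1,c0,c1) in dict(wrench=(190,245,205,272),bottle=(105,130,248,275),spare=(238,290,322,382)).items():
    print(n,(abs(a-b)[r0:r1,c0:c1].max(2)>60).mean().round(3))
print(workorder.job_done())"
```

```text
wrench 0.0
bottle 0.0
spare 0.0
the job is handed in; nothing more can be done
None
```

I pressed both battery packs home, tilted the lamp to 30° below level, and handed the job in at about 16 s on the robot's clock. No verdict was reported.

- **Packs:** I pushed each one along its slope with the closed fingertips until the force jumped to about 25 N. Both stopped at nearly the same height (117.0 and 116.6 mm). Afterwards the two caps measured equally high in the wrist picture, and they matched the fully-home position to within about 1 pixel.
- **Lamp:** I gripped the handle, moved it along its arc and let go.

| Lamp check | Tilt |
|---|---|
| Tool position before letting go | about 30.1° |
| Handle against the guard bar, top picture after letting go | about 30° |
| Handle against the hinge pins, hand-picked pixels in the same picture | about 29° |

- **Surroundings:** the wrench, oil bottle and spare pack show no change between the first and last top pictures. The arm was clear of everything when I handed in.
- **Disagreement:** my first picture fit put the packs at 16 and 12 mm pressed in at the start. The later wrist measurement gave about 4 and 0 mm. I relied on the force stop and the final pictures instead.

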